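# Tighten a vacuum chamber lid crosswise

## Robot

A 6-joint arm with a two-finger parallel gripper is mounted at the origin on a cart in front of the work surface, level with it; the furniture and walls round the work are solid. World frame = base frame: x ahead of the robot, y to its left, z up, the work surface at z = 0. Lengths are in m, angles in rad, forces in N, time in s.
With the tool pointing down it reaches from about 0.35 to 0.775 m from the base axis. Payload 5.5 kg.
Tool frame: the origin (TCP) lies at the very end of the fingers, on their centre line; the grasp point (between the pads) lies 19 mm behind it; z points along the fingers, y is the line along which they close (so a half turn about z gives the same grasp; the last joint's range is limited). The gripper opens to 85 mm and grips with 20 to 120 N. Pads are 22 mm wide; open, the fingers measure 114 mm over their backs; the gripper's body (76 mm by 85 mm) begins 54 mm behind the grasp point. The pads swing forward as they close: fully open they stand 13 mm farther back than shut.
Start: joints at [-1.339, 0.313, 0.046, 1.304, 0, 1.431], TCP at [0.209, -0.536, 0.231] pointing down, gripper open.
Joint ranges: [-2.76, 2.76], [-0.86, 1.69], [-1.03, 1.26], [-2.2, 2.34], [-1.47, 1.5], [-3.14, 3.14]. Speed limits (rad/s): [2.57, 2.57, 3.14, 3.14, 3.14, 3.14].

## Interface

Orientations are given as a unit quaternion [w, x, y, z].
In Python, from workcell import env, imaging, ticket gives the robot as it stands. The module is installed in compiled form; this text tells all that it offers.
- The arm moves only by the tool apply_moves, never from a script. Its argument "rows" is a list of rows, each an object with "xyz": the shift along the tool's x, y, z in mm, a list of three; "turn": the turn, a rotation vector about the tool's x, y, z in rad, a list of three; "grip": the opening, from 0 (shut) to 1 (fully open). A call has 1 to 12 rows; each row is the pose to reach, as a shift and turn from the pose commanded when the call began, along the tool's axes at that moment; what a row does not reach only later rows make up. A row lasts 1/12 s, in which the tool goes at most 41.7 mm and 7.16 degrees, less where a joint would pass 70% of its speed; a pose out of reach is approached as far as the arm can. A call with a gripper value outside its range is refused whole. The fingers move at their own pace and stop on an object; "force" is the grip in N (left out, the last holds). Time passes only in rows, so rows that repeat a pose let the fingers close. It gives the time, the measured TCP pose, the force, the opening and the grip force at its end, in the units of the state.
- env.get_state(): the state, without advancing time (a new reading comes with each control period).
- imaging.read_camera(name): name is "side" or "top" or "wrist"; returns a dict with "color" (480x640x3 uint8, blue, green, red), "z_map" (480x640 float32, m along the optical axis (not along the pixel's ray), 0 where there is no reading), "camera_matrix" (3x3 intrinsics, pixels), "k1" (the pictures are not rectified: a ray, as slopes to the right and down, at radius r is drawn at 1 + k1 r^2 times it, then the intrinsics apply), "view" (4x4, takes a point from world to camera coordinates). Camera axes: x right, y down, z forward; pixel columns grow to the right and rows downward; lengths in m; the calibration is good to about 2 mm. A picture is of the moment at which its call begins.
- ticket.hand_in(): hands the job in; it is judged then, once.
The state is a dict: "clock": time; "joint_pos": joint angles; "qvel": joint speeds; "tau": joint torques, N m; "tcp_pos": TCP position; "orientation": TCP orientation; "wrist_force": force on the tool from outside, world axes, zero at the start; "ft_torque": the same for the moment, N m; "finger_gap": finger opening in m; "grip_force": force on a finger pad.
Only numpy, scipy, OpenCV 4.12 (cv2) and the standard library are available. Lean on these libraries where they do the work, as an engineer would, in place of code of your own. Each camera call takes 0.05 s, during which the arm holds its last target. There are 200 camera calls.

## Task

Tighten the four knob clamps of the vacuum chamber clockwise, crosswise and in two passes so that the lid seats evenly: first give each about an eighth of a turn in the order red, blue, yellow, green, then go round again in the same order and turn each on until it is firm on the seal. Stop when the resistance has clearly risen above that of the loose knob, without overtightening and crushing the seal, and leave the things round the chamber where they are.

Things in the scene. Friction and masses are not known exactly. Their poses are not given: they have to be found in the camera images.
- chamber: round steel vacuum chamber bolted to the worktop, flange 172 mm across, 60 mm high; origin at the centre of its underside on the worktop, z up. Four clamp spindles stand on its flange 68 mm from the centre: red along its +x, yellow along +y, blue along -x, green along -y
- lid: loose aluminium disc lid, 120 mm across, 10 mm thick, with sight glass and brass valve, lying inside the four spindles on a soft spring; origin at the centre of its underside, 70 mm above the worktop before tightening. Going down, it meets the hard rubber seal after about 4 to 8 mm (hidden, varies, the same all round)
- knob_red (a joint): turn of the red knob, rad: -0.12 to 0.12 as found (loose), grows clockwise seen from above (tightening); stays where it is left. Torque to turn it: 0.28 N m loose, up to 0.32 on the soft spring; from an unknown angle of 1.1 to 1.9 rad, nearly alike for all four, the seal is met and it climbs by about 0.5 N m per rad. Properly firm: 0.40 to 0.53 N m, best 0.46; above 0.55 the seal is crushed
- knob_red_grip (a point): centre, half-way up, of the red plastic knob (opposite the blue one): upright ribbed cylinder 40 mm across, 30 mm high, turning about its upright axis; always 119 mm above the worktop. Fingers may reach 24 mm below this point beside the knob before they meet the claw; the next knobs stand 96 mm away
- clamp_red: dark steel claw under the red knob, drawn down 5 mm per rad of the knob; its tip presses down the lid's rim; origin on the knob's axis at its underside, 81 mm above the worktop at joint 0 (lid 1 mm lower). End force: 27 to 50 N, best 35 (0.005 N m on the knob per N). Torque read at rest is 0.1 to 0.2 N m below that while turning, or even reversed after a fast stop: end slowly and compare with the same reading on a loose knob; firm is 0.14 to 0.2 more
- knob_blue (a joint): turn of the blue knob, rad: -0.12 to 0.12 as found (loose), grows clockwise seen from above (tightening); stays where it is left. Torque to turn it: 0.28 N m loose, up to 0.32 on the soft spring; from an unknown angle of 1.1 to 1.9 rad, nearly alike for all four, the seal is met and it climbs by about 0.5 N m per rad. Properly firm: 0.40 to 0.53 N m, best 0.46; above 0.55 the seal is crushed
- knob_blue_grip (a point): centre, half-way up, of the blue plastic knob (opposite the red one): upright ribbed cylinder 40 mm across, 30 mm high, turning about its upright axis; always 119 mm above the worktop. Fingers may reach 24 mm below this point beside the knob before they meet the claw; the next knobs stand 96 mm away
- clamp_blue: dark steel claw under the blue knob, drawn down 5 mm per rad of the knob; its tip presses down the lid's rim; origin on the knob's axis at its underside, 81 mm above the worktop at joint 0 (lid 1 mm lower). End force: 27 to 50 N, best 35 (0.005 N m on the knob per N). Torque read at rest is 0.1 to 0.2 N m below that while turning, or even reversed after a fast stop: end slowly and compare with the same reading on a loose knob; firm is 0.14 to 0.2 more
- knob_yellow (a joint): turn of the yellow knob, rad: -0.12 to 0.12 as found (loose), grows clockwise seen from above (tightening); stays where it is left. Torque to turn it: 0.28 N m loose, up to 0.32 on the soft spring; from an unknown angle of 1.1 to 1.9 rad, nearly alike for all four, the seal is met and it climbs by about 0.5 N m per rad. Properly firm: 0.40 to 0.53 N m, best 0.46; above 0.55 the seal is crushed
- knob_yellow_grip (a point): centre, half-way up, of the yellow plastic knob (between red and blue, opposite the green one): upright ribbed cylinder 40 mm across, 30 mm high, turning about its upright axis; always 119 mm above the worktop. Fingers may reach 24 mm below this point beside the knob before they meet the claw; the next knobs stand 96 mm away
- clamp_yellow: dark steel claw under the yellow knob, drawn down 5 mm per rad of the knob; its tip presses down the lid's rim; origin on the knob's axis at its underside, 81 mm above the worktop at joint 0 (lid 1 mm lower). End force: 27 to 50 N, best 35 (0.005 N m on the knob per N). Torque read at rest is 0.1 to 0.2 N m below that while turning, or even reversed after a fast stop: end slowly and compare with the same reading on a loose knob; firm is 0.14 to 0.2 more
- knob_green (a joint): turn of the green knob, rad: -0.12 to 0.12 as found (loose), grows clockwise seen from above (tightening); stays where it is left. Torque to turn it: 0.28 N m loose, up to 0.32 on the soft spring; from an unknown angle of 1.1 to 1.9 rad, nearly alike for all four, the seal is met and it climbs by about 0.5 N m per rad. Properly firm: 0.40 to 0.53 N m, best 0.46; above 0.55 the seal is crushed
- knob_green_grip (a point): centre, half-way up, of the green plastic knob (between red and blue, opposite the yellow one): upright ribbed cylinder 40 mm across, 30 mm high, turning about its upright axis; always 119 mm above the worktop. Fingers may reach 24 mm below this point beside the knob before they meet the claw; the next knobs stand 96 mm away
- clamp_green: dark steel claw under the green knob, drawn down 5 mm per rad of the knob; its tip presses down the lid's rim; origin on the knob's axis at its underside, 81 mm above the worktop at joint 0 (lid 1 mm lower). End force: 27 to 50 N, best 35 (0.005 N m on the knob per N). Torque read at rest is 0.1 to 0.2 N m below that while turning, or even reversed after a fast stop: end slowly and compare with the same reading on a loose knob; firm is 0.14 to 0.2 more
- specimen_cup_mid (a point): bystander: blue-lidded specimen cup, 62 mm across, 65 mm high; point at its centre, half-way up
- oil_bottle_mid (a point): bystander: small brown bottle with black cap, 33 mm across, 72 mm high; point at its centre, half-way up
- carton_mid (a point): bystander: small white and red carton, 32x48x48 mm; point at its centre
Mind the look-alikes: they are no part of the job. What is shaped like the lid but pink, purple or turquoise is not meant.

How it is judged:
On the way, in this order (a step that is already met when the one before it is completed fails the run):
1. first pass: the red knob is turned clockwise past 0.55 rad (value of joint knob_red above 0.55 rad), for 0.1 s.
2. first pass: the blue knob is turned clockwise past 0.55 rad (value of joint knob_blue above 0.55 rad), for 0.1 s.
3. first pass: the yellow knob is turned clockwise past 0.55 rad (value of joint knob_yellow above 0.55 rad), for 0.1 s.
4. first pass: the green knob is turned clockwise past 0.55 rad (value of joint knob_green above 0.55 rad), for 0.1 s.
5. second pass: the red claw presses the lid with more than 20 N (contact force between clamp_red and lid above 20 N), for 0.2 s.
6. second pass: the blue claw presses the lid with more than 20 N (contact force between clamp_blue and lid above 20 N), for 0.2 s.
7. second pass: the yellow claw presses the lid with more than 20 N (contact force between clamp_yellow and lid above 20 N), for 0.2 s.
8. second pass: the green claw presses the lid with more than 20 N (contact force between clamp_green and lid above 20 N), for 0.2 s.
At the end, for the whole second after the job is handed in: All four claws press the lid with 20 to 55 N each (their knobs were left after turning at 0.40 to 0.53 N m), the lid is level within 0.02 rad and at rest, and the cup, the bottle and the carton are within 20 mm of where they stood (contact force between clamp_red and lid between 20 and 55 N and contact force between clamp_blue and lid between 20 and 55 N and contact force between clamp_yellow and lid between 20 and 55 N and contact force between clamp_green and lid between 20 and 55 N and angle between lid's own z axis and vertical below 0.02 rad and linear speed of lid below 0.02 m/s and distance of each of specimen_cup_mid, oil_bottle_mid, carton_mid from where it was at the start of the episode below 0.02 m); the robot touches nothing.
It fails at once if a knob is turned past 1.2 rad before every knob has had its first turn (past 0.55 rad) (value of joint any of knob_red, knob_blue, knob_yellow, knob_green above 1.2 rad and value of joint any of knob_red, knob_blue, knob_yellow, knob_green below 0.55 rad).
It fails at once if the seal is crushed: a claw presses the lid with more than 55 N (contact force between any of clamp_red, clamp_blue, clamp_yellow, clamp_green and lid above 55 N).
It fails at once if the cup, the bottle or the carton is knocked away (moved more than 20 mm) (distance of any of specimen_cup_mid, oil_bottle_mid, carton_mid from where it was at the start of the episode above 0.02 m).
It also fails if it takes over 72 s, if anything falls off the work surface, if the arm or the gripper's body presses on something with over 40 N, if the wrist force passes 120 N, or if a joint passes its speed limit or range.

## Working session

There is one attempt and no reset: what is moved stays moved. The work goes in short steps, Python scripts to look and compute and a tool call to move; the robot and the scene stay as the last step left them, time stands still between calls to the robot, and variables do not carry over. Pictures are saved under pics/ and viewed, at most 10 in all, crops included, and the job is handed in when it is done.

Besides the shell and the picture viewer there is one more tool, called after "Call:" as a command line: name --argument value ..., lists and objects as JSON in quotes. apply_moves: Moves the arm, as the interface text tells. Its arguments: {"type":"object","properties":{"rows":{"type":"array"},"force":{"type":"number"}},"required":["rows"]}

```bash
mkdir -p pics; cat > h.py <<'E'
import numpy as np, cv2
from workcell import env, imaging, ticket
def shot(n,f=None):
    c=imaging.read_camera(n)
    if f: cv2.imwrite('pics/'+f,c['color'])
    return c
def pix2w(c,u,v,z=None,d=None):
    K=c['camera_matrix'];x=(u-K[0,2])/K[0,0];y=(v-K[1,2])/K[1,1]
    r=np.hypot(x,y);q=r
    for _ in range(20): q=r/(1+c['k1']*q*q)
    s=q/r if r>0 else 1
    ray=np.array([x*s,y*s,1]);V=np.linalg.inv(c['view'])
    o=V[:3,3];w=V[:3,:3]@ray
    if z is not None: t=(z-o[2])/w[2]
    else: t=d if d else c['z_map'][int(round(v)),int(round(u))]
    return o+t*w
E
python3 - <<'E'
from h import *
c=shot('top','top.png');np.save('z.npy',c['z_map']);shot('side','side.png')
print({k:v for k,v in c.items() if k not in('color','z_map')});print(env.get_state())
E
```

```text
{'camera_matrix': array([[494.87007193,   0.        , 315.9236902 ],
       [  0.        , 494.87007193, 243.33973714],
       [  0.        ,   0.        ,   1.        ]]), 'k1': -0.1236055569521801, 'view': array([[-1.69815909e-02, -9.99855778e-01,  2.18651716e-04,
         3.25924862e-02],
       [-9.98358991e-01,  1.69442071e-02, -5.47011841e-02,
         5.71307088e-01],
       [ 5.46895901e-02, -1.14720604e-03, -9.98502745e-01,
         8.98486336e-01],
       [ 0.00000000e+00,  0.00000000e+00,  0.00000000e+00,
         1.00000000e+00]])}
{'clock': 0.1, 'joint_pos': array([-1.33857960e+00,  3.13960099e-01,  4.50967199e-02,  1.30361439e+00,
       -2.06712050e-05,  1.43118392e+00]), 'qvel': array([-1.86420323e-03, -5.45603705e-04,  1.17700156e-03,  2.14337136e-03,
       -4.36872471e-05, -8.11738122e-04]), 'tau': array([ 1.90896426e-03, -4.81726098e+01,  2.99243546e+01,  1.28018091e-02,
       -1.14571258e-04, -3.76708840e-06]), 'tcp_pos': array([ 0.20878068, -0.53526306,  0.23047994]), 'orientation': array([-8.39344219e-04,  9.82767259e-01,  1.84845360e-01, -4.92379367e-05]), 'wrist_force': array([ 0.03892037,  0.82028185, -0.17259962]), 'ft_torque': array([0.00801673, 0.00487297, 0.00597755]), 'grip_force': 0.0, 'finger_gap': 0.0857868091753904}
```

View pics/top.png

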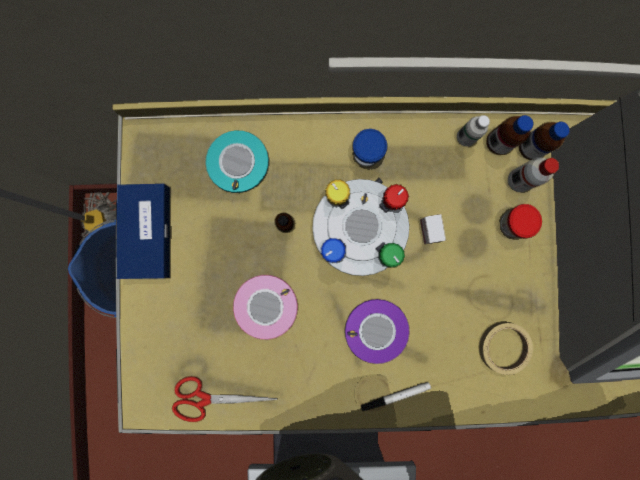

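View pics/side.png

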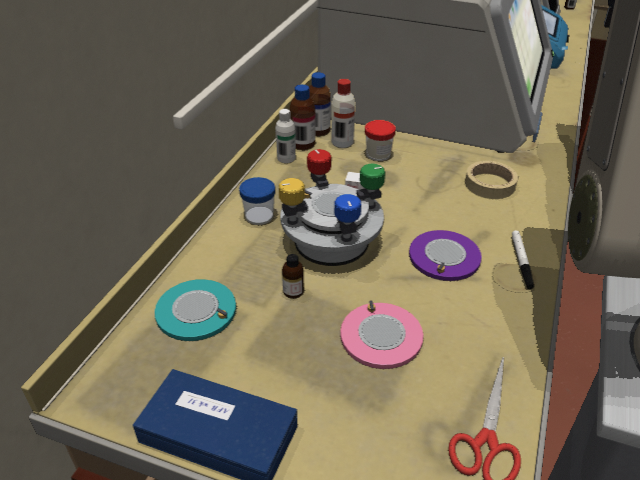

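```bash
python3 - <<'E'
from h import *
c=shot('top'); im=c['color']
cv2.imwrite('pics/crop.png',cv2.resize(im[115:295,265:465],None,fx=4,fy=4,interpolation=cv2.INTER_CUBIC)[:600,:800] if 0 else cv2.resize(im[120:270,265:465],None,fx=4,fy=4,interpolation=cv2.INTER_CUBIC))
hsv=cv2.cvtColor(im,cv2.COLOR_BGR2HSV).astype(int)
z=c['z_map']
for n,(u,v) in dict(yellow=(338,191),red=(396,196),blue=(333,250),green=(391,255),cup=(370,145),bottle=(285,222),carton=(432,229)).items():
    m=np.zeros(z.shape,bool);m[v-20:v+20,u-20:u+20]=1
    # top faces by height
    pts=np.array([[*pix2w(c,a,b),a,b] for b,a in zip(*np.where(m&(z>0)))])
    h={'cup':.06,'bottle':.065,'carton':.04}.get(n,.126)
    p=pts[(pts[:,2]>h)&(pts[:,2]<h+.02)]
    if len(p):
        (cx,cy),r=cv2.minEnclosingCircle(p[:,:2].astype(np.float32))
        print(n,len(p),p[:,:3].mean(0).round(4),'enc',round(cx,4),round(cy,4),round(r,4),p[:,3:].mean(0).round(1))
E
```

```text
yellow 474 [ 0.6493 -0.0126  0.1329] enc 0.6504 -0.0127 0.0204 [337.  191.3]
red 471 [ 0.6402 -0.1081  0.1328] enc 0.6407 -0.1084 0.0205 [395.8 196. ]
blue 475 [ 0.5542 -0.0033  0.1331] enc 0.5543 -0.0036 0.0205 [332.4 250. ]
green 476 [ 0.5447 -0.0987  0.1331] enc 0.5447 -0.0997 0.0206 [391.6 254.8]
cup 912 [ 0.7426 -0.0757  0.0637] enc 0.7429 -0.0759 0.0313 [369.6 145.2]
bottle 88 [0.6103 0.0811 0.0713] enc 0.6026 0.0797 0.0037 [282.1 220.1]
carton 450 [ 0.5936 -0.1908  0.0471] enc 0.5939 -0.1915 0.0273 [434.4 228.3]
```

View pics/crop.png

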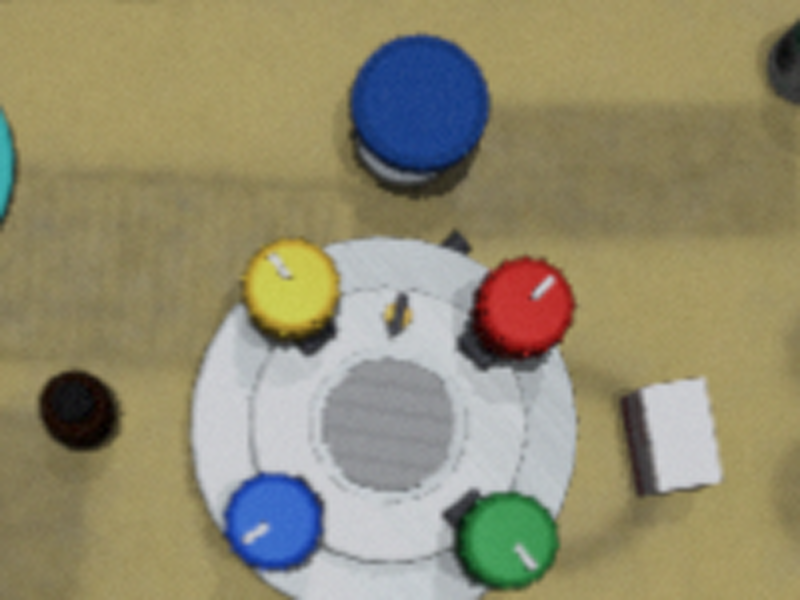

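```bash
cat >> h.py <<'E'
from scipy.spatial.transform import Rotation as R
K=dict(red=(.6405,-.1083),blue=(.5543,-.0035),yellow=(.6497,-.0126),green=(.5447,-.0992))
def st(tgt=None,psi=None):
    s=env.get_state();w=s['orientation'];r=R.from_quat([w[1],w[2],w[3],w[0]])
    X=r.as_matrix()[:,0];p=np.arctan2(X[1],X[0])
    print('t%.2f'%s['clock'],'tcp',s['tcp_pos'].round(4),'psi %.3f'%p,'j6 %.3f'%s['joint_pos'][5],'F',s['wrist_force'].round(1),'T',s['ft_torque'].round(3),'gap %.4f'%s['finger_gap'],'gf %.0f'%s['grip_force'],'tilt',r.as_matrix()[:,2].round(3))
    if tgt is not None: print('shift mm',(r.inv().apply(np.array(tgt)-s['tcp_pos'])*1e3).round(1),'turn',None if psi is None else round(p-psi,3))
E
python3 - <<'E'
from h import *
c=shot('top')
P=np.array([pix2w(c,u,v) for v in range(100,480,3) for u in range(330,640,3) if c['z_map'][v,u]>0])
q=P[(P[:,2]>.09)&(P[:,1]<-.2)];
for a in np.arange(.2,.9,.1):
    b=q[abs(q[:,0]-a)<.05]
    if len(b): print(round(a,2),'maxy',b[:,1].max().round(3),'maxz',b[:,2].max().round(3))
v=np.array([pix2w(c,u,v) for v in range(188,205) for u in range(355,375)]);print('valve',v[v[:,2].argmax()])
st((.30,-.30,.23));st((*K['red'],.17),2.34)
E
```

```text
0.3 maxy -0.422 maxz 0.158
0.4 maxy -0.422 maxz 0.28
0.5 maxy -0.43 maxz 0.274
0.6 maxy -0.429 maxz 0.284
0.7 maxy -0.315 maxz 0.3
0.8 maxy -0.259 maxz 0.291
valve [0.52178519 0.02393819 0.92838512]
t0.20 tcp [ 0.2088 -0.5354  0.2307] psi 0.372 j6 1.431 F [ 0.2 -0.3  1.2] T [-0.041 -0.02  -0.007] gap 0.0852 gf 0 tilt [-0.     0.001 -1.   ]
shift mm [ 170.5 -186.2    1. ] turn None
t0.20 tcp [ 0.2088 -0.5354  0.2307] psi 0.372 j6 1.431 F [ 0.2 -0.3  1.2] T [-0.041 -0.02  -0.007] gap 0.0852 gf 0 tilt [-0.     0.001 -1.   ]
shift mm [ 557.3 -241.1   61.1] turn -1.968
```

Call:
apply_moves --rows '[{"xyz": [171,-186,0],"turn": [0,0,-0.7],"grip": 0.72},{"xyz": [171,-186,0],"turn": [0,0,-0.7],"grip": 0.72},{"xyz": [171,-186,0],"turn": [0,0,-0.7],"grip": 0.72},{"xyz": [171,-186,0],"turn": [0,0,-0.7],"grip": 0.72},{"xyz": [171,-186,0],"turn": [0,0,-0.7],"grip": 0.72},{"xyz": [171,-186,0],"turn": [0,0,-0.7],"grip": 0.72},{"xyz": [557,-241,60],"turn": [0,0,-1.97],"grip": 0.72},{"xyz": [557,-241,60],"turn": [0,0,-1.97],"grip": 0.72},{"xyz": [557,-241,60],"turn": [0,0,-1.97],"grip": 0.72},{"xyz": [557,-241,60],"turn": [0,0,-1.97],"grip": 0.72},{"xyz": [557,-241,60],"turn": [0,0,-1.97],"grip": 0.72},{"xyz": [557,-241,60],"turn": [0,0,-1.97],"grip": 0.72}]' --force 60

```text
clock: 1.2
tcp_pos: [0.5159, -0.179, 0.1932]
orientation: [0.0, 0.61, 0.792, -0.0]
wrist_force: [-0.4, -0.4, 0.6]
finger_gap: 0.0616
grip_force: 0.0
```

```bash
python3 -c "
from h import *
st((*K['red'],.17),2.34)"
```

```text
t1.20 tcp [ 0.5159 -0.179   0.1932] psi 1.828 j6 0.832 F [-0.4 -0.4  0.6] T [-0.031 -0.058  0.026] gap 0.0616 gf 0 tilt [ 0. -0. -1.]
shift mm [ 36.6 138.4  23.2] turn -0.512
```

Call:
apply_moves --rows '[{"xyz": [37,138,23],"turn": [0,0,-0.51],"grip": 0.72},{"xyz": [37,138,23],"turn": [0,0,-0.51],"grip": 0.72},{"xyz": [37,138,23],"turn": [0,0,-0.51],"grip": 0.72},{"xyz": [37,138,23],"turn": [0,0,-0.51],"grip": 0.72},{"xyz": [37,138,23],"turn": [0,0,-0.51],"grip": 0.72}]'

```text
clock: 1.62
tcp_pos: [0.6416, -0.1075, 0.1681]
orientation: [-0.001, 0.39, 0.921, 0.0]
wrist_force: [-0.5, -0.1, -0.3]
finger_gap: 0.0614
grip_force: 0.0
```

```bash
python3 -c "
from h import *
st((*K['red'],.1),2.34)
shot('wrist','w1.png')"
```

```text
t1.62 tcp [ 0.6416 -0.1075  0.1681] psi 2.341 j6 0.511 F [-0.5 -0.1 -0.3] T [0.05  0.058 0.016] gap 0.0614 gf 0 tilt [-0.001  0.001 -1.   ]
shift mm [ 0.1 -1.4 68.1] turn 0.001
```

View pics/w1.png

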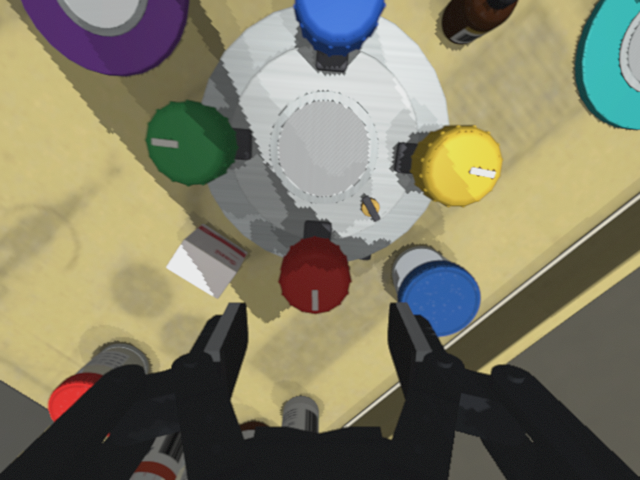

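Call:
apply_moves --rows '[{"xyz": [0,-1,35],"turn": [0,0,0],"grip": 0.72},{"xyz": [0,-1,68],"turn": [0,0,0],"grip": 0.72},{"xyz": [0,-1,68],"turn": [0,0,0],"grip": 0.72},{"xyz": [0,-1,68],"turn": [0,0,0],"grip": 0.3},{"xyz": [0,-1,68],"turn": [0,0,0],"grip": 0.3},{"xyz": [0,-1,68],"turn": [0,0,0],"grip": 0.3},{"xyz": [0,-1,68],"turn": [0,0,0],"grip": 0.3}]' --force 60

```text
clock: 2.25
tcp_pos: [0.6397, -0.1078, 0.1034]
orientation: [0.0, 0.393, 0.919, 0.004]
wrist_force: [8.5, 11.2, -11.8]
finger_gap: 0.0386
grip_force: 61.9
```

```bash
python3 -c "
from h import *
st((*K['red'],.1),2.34)"
```

```text
t2.25 tcp [ 0.6397 -0.1078  0.1034] psi 2.334 j6 0.514 F [  8.5  11.2 -11.8] T [ 1.965 -1.176  0.066] gap 0.0386 gf 62 tilt [ 0.004  0.006 -1.   ]
shift mm [-0.9  0.2  3.4] turn -0.006
```

Call:
apply_moves --rows '[{"xyz": [0,1,0],"turn": [0,0,0.11],"grip": 0.3},{"xyz": [0,1,0],"turn": [0,0,0.22],"grip": 0.3},{"xyz": [0,1,0],"turn": [0,0,0.33],"grip": 0.3},{"xyz": [0,1,0],"turn": [0,0,0.44],"grip": 0.3},{"xyz": [0,1,0],"turn": [0,0,0.55],"grip": 0.3},{"xyz": [0,1,0],"turn": [0,0,0.66],"grip": 0.3},{"xyz": [0,1,0],"turn": [0,0,0.7],"grip": 0.3},{"xyz": [0,1,0],"turn": [0,0,0.73],"grip": 0.3},{"xyz": [0,1,0],"turn": [0,0,0.76],"grip": 0.3},{"xyz": [0,1,0],"turn": [0,0,0.79],"grip": 0.3},{"xyz": [0,1,0],"turn": [0,0,0.82],"grip": 0.3}]'

```text
clock: 3.17
tcp_pos: [0.6416, -0.107, 0.1034]
orientation: [-0.001, 0.727, 0.686, 0.004]
wrist_force: [11.3, 12.1, -13.6]
finger_gap: 0.0389
grip_force: 61.8
```

```bash
python3 -c "
from h import *
st((*K['red'],.1),2.34)"
```

```text
t3.17 tcp [ 0.6416 -0.107   0.1034] psi 1.513 j6 1.336 F [ 11.3  12.1 -13.6] T [ 2.179 -1.664  0.267] gap 0.0389 gf 62 tilt [ 0.005  0.007 -1.   ]
shift mm [-1.4 -1.   3.4] turn -0.827
```

Call:
apply_moves --rows '[{"xyz": [0,0,0],"turn": [0,0,0],"grip": 0.72},{"xyz": [0,0,0],"turn": [0,0,0],"grip": 0.72},{"xyz": [0,0,-10],"turn": [0,0,0],"grip": 0.72},{"xyz": [0,0,-35],"turn": [0,0,0],"grip": 0.72},{"xyz": [0,0,-65],"turn": [0,0,-0.1],"grip": 0.72},{"xyz": [99,-92,-65],"turn": [0,0,-0.82],"grip": 0.72},{"xyz": [99,-92,-65],"turn": [0,0,-0.82],"grip": 0.72},{"xyz": [99,-92,-65],"turn": [0,0,-0.82],"grip": 0.72},{"xyz": [99,-92,-65],"turn": [0,0,-0.82],"grip": 0.72},{"xyz": [99,-92,-65],"turn": [0,0,-0.82],"grip": 0.72},{"xyz": [99,-92,-65],"turn": [0,0,-0.82],"grip": 0.72}]'

```text
clock: 4.08
tcp_pos: [0.5527, -0.0058, 0.1706]
orientation: [0.002, 0.391, 0.92, 0.0]
wrist_force: [-1.2, 0.4, -0.8]
finger_gap: 0.0616
grip_force: 0.0
```

```bash
python3 -c "
from h import *
st((*K['blue'],.102),2.34)
c=shot('top'); cv2.imwrite('pics/c2.png',cv2.resize(c['color'][150:290,290:450],None,fx=4,fy=4,interpolation=cv2.INTER_CUBIC))"
```

```text
t4.08 tcp [ 0.5527 -0.0058  0.1706] psi 2.338 j6 0.648 F [-1.2  0.4 -0.8] T [ 0.013  0.013 -0.031] gap 0.0616 gf 0 tilt [ 0.003 -0.001 -1.   ]
shift mm [ 0.8  2.6 68.6] turn -0.002
```

View pics/c2.png

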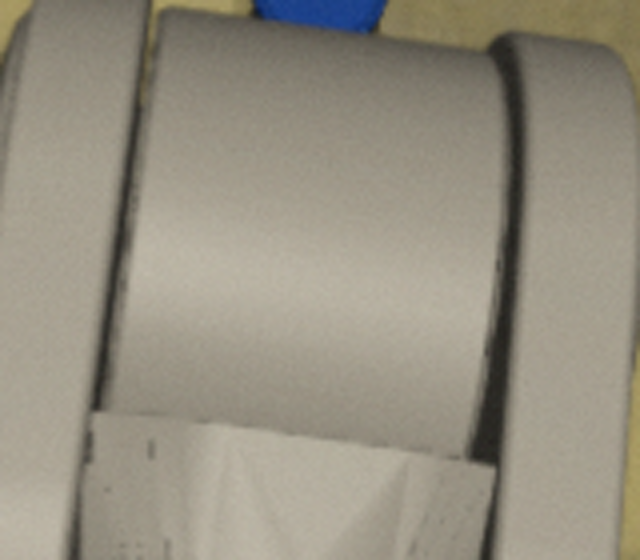

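```bash
python3 -c "
from h import *
st((*K['blue'],.102),2.34)
c=shot('wrist');st((*K['blue'],.102),2.34)
z=c['z_map'];P=np.array([[*pix2w(c,u,v),u,v] for v in range(150,400,2) for u in range(220,420,2) if z[v,u]>0])
im=c['color'].astype(int)
P=np.array([p for p in P if .127<p[2]<.14 and im[int(p[4]),int(p[3]),0]>1.5*im[int(p[4]),int(p[3]),2]])
print(len(P),P.mean(0),cv2.minEnclosingCircle(P[:,:2].astype(np.float32)))
"
```

```text
t4.13 tcp [ 0.5532 -0.0063  0.1705] psi 2.341 j6 0.645 F [ 0.2 -0.5  0.6] T [ 0.012  0.008 -0.017] gap 0.0614 gf 0 tilt [ 0.004 -0.001 -1.   ]
shift mm [ 1.5  2.6 68.5] turn 0.001
t4.18 tcp [ 0.5534 -0.0066  0.1701] psi 2.332 j6 0.653 F [-0.5  0.5  0.5] T [-0.003  0.001 -0.022] gap 0.0617 gf 0 tilt [ 0.003 -0.001 -1.   ]
shift mm [ 1.8  2.6 68.1] turn -0.008
892 [ 5.53376451e-01 -3.51954198e-03  1.33576912e-01  3.22210762e+02
  2.75697309e+02] ((0.5547807216644287, -0.004919926170259714), 0.020521439611911774)
```

Call:
apply_moves --rows '[{"xyz": [2,2.6,35],"turn": [0,0,0],"grip": 0.72},{"xyz": [2,2.6,68],"turn": [0,0,0],"grip": 0.72},{"xyz": [2,2.6,68],"turn": [0,0,0],"grip": 0.72},{"xyz": [2,2.6,68],"turn": [0,0,0],"grip": 0.3},{"xyz": [2,2.6,68],"turn": [0,0,0],"grip": 0.3},{"xyz": [2,2.6,68],"turn": [0,0,0],"grip": 0.3},{"xyz": [2,2.6,68],"turn": [0,0,0.03],"grip": 0.3},{"xyz": [2,2.6,68],"turn": [0,0,0.14],"grip": 0.3},{"xyz": [2,2.6,68],"turn": [0,0,0.25],"grip": 0.3},{"xyz": [2,2.6,68],"turn": [0,0,0.36],"grip": 0.3},{"xyz": [2,2.6,68],"turn": [0,0,0.47],"grip": 0.3},{"xyz": [2,2.6,68],"turn": [0,0,0.58],"grip": 0.3}]'

```text
clock: 5.18
tcp_pos: [0.5549, -0.003, 0.1015]
orientation: [0.001, 0.642, 0.766, 0.001]
wrist_force: [1.6, 1.0, -1.2]
finger_gap: 0.039
grip_force: 60.8
```

```bash
python3 -c "
from h import *
st((*K['yellow'],.17),2.34)"
```

```text
t5.18 tcp [ 0.5549 -0.003   0.1015] psi 1.746 j6 1.245 F [ 1.6  1.  -1.2] T [0.126 0.035 0.361] gap 0.0390 gf 61 tilt [ 0.003 -0.    -1.   ]
shift mm [-26.1  91.9 -68.1] turn -0.594
```

Call:
apply_moves --rows '[{"xyz": [0,0,0],"turn": [0,0,0.11],"grip": 0.3},{"xyz": [0,0,0],"turn": [0,0,0.2],"grip": 0.3},{"xyz": [0,0,0],"turn": [0,0,0.24],"grip": 0.3},{"xyz": [0,0,0],"turn": [0,0,0.24],"grip": 0.72},{"xyz": [0,0,0],"turn": [0,0,0.24],"grip": 0.72},{"xyz": [0,0,-20],"turn": [0,0,0.24],"grip": 0.72},{"xyz": [0,0,-55],"turn": [0,0,0.16],"grip": 0.72},{"xyz": [-5,20,-68],"turn": [0,0,0.05],"grip": 0.72},{"xyz": [-26,92,-68],"turn": [0,0,-0.59],"grip": 0.72},{"xyz": [-26,92,-68],"turn": [0,0,-0.59],"grip": 0.72},{"xyz": [-26,92,-68],"turn": [0,0,-0.59],"grip": 0.72},{"xyz": [-26,92,-68],"turn": [0,0,-0.59],"grip": 0.72}]'

```text
clock: 6.18
tcp_pos: [0.6507, -0.0126, 0.1673]
orientation: [0.001, 0.45, 0.893, 0.0]
wrist_force: [-0.6, 0.5, -0.6]
finger_gap: 0.0615
grip_force: 0.0
```

```bash
python3 -c "
from h import *
st((*K['yellow'],.102),2.34)"
```

```text
t6.18 tcp [ 0.6507 -0.0126  0.1673] psi 2.209 j6 0.791 F [-0.6  0.5 -0.6] T [ 0.015  0.062 -0.012] gap 0.0615 gf 0 tilt [ 0.001 -0.    -1.   ]
shift mm [ 0.6 -0.9 65.3] turn -0.131
```

Call:
apply_moves --rows '[{"xyz": [0.6,-0.9,35],"turn": [0,0,0],"grip": 0.72},{"xyz": [0.6,-0.9,65],"turn": [0,0,0],"grip": 0.72},{"xyz": [0.6,-0.9,65],"turn": [0,0,0],"grip": 0.72},{"xyz": [0.6,-0.9,65],"turn": [0,0,0],"grip": 0.3},{"xyz": [0.6,-0.9,65],"turn": [0,0,0],"grip": 0.3},{"xyz": [0.6,-0.9,65],"turn": [0,0,0],"grip": 0.3},{"xyz": [0.6,-0.9,65],"turn": [0,0,0.03],"grip": 0.3},{"xyz": [0.6,-0.9,65],"turn": [0,0,0.14],"grip": 0.3},{"xyz": [0.6,-0.9,65],"turn": [0,0,0.25],"grip": 0.3},{"xyz": [0.6,-0.9,65],"turn": [0,0,0.36],"grip": 0.3},{"xyz": [0.6,-0.9,65],"turn": [0,0,0.47],"grip": 0.3},{"xyz": [0.6,-0.9,65],"turn": [0,0,0.58],"grip": 0.3}]'

```text
clock: 7.18
tcp_pos: [0.6505, -0.0106, 0.1045]
orientation: [0.002, 0.69, 0.724, 0.003]
wrist_force: [7.7, 6.0, -7.2]
finger_gap: 0.0383
grip_force: 61.3
```

```bash
python3 -c "
from h import *
st((*K['green'],.17),2.2)"
```

```text
t7.18 tcp [ 0.6505 -0.0106  0.1045] psi 1.619 j6 1.382 F [ 7.7  6.  -7.2] T [ 1.069 -0.962  0.35 ] gap 0.0383 gf 61 tilt [ 0.006  0.002 -1.   ]
shift mm [ -83.3 -109.5  -66.3] turn -0.581
```

Call:
apply_moves --rows '[{"xyz": [0,0,0],"turn": [0,0,0.11],"grip": 0.3},{"xyz": [0,0,0],"turn": [0,0,0.2],"grip": 0.3},{"xyz": [0,0,0],"turn": [0,0,0.24],"grip": 0.3},{"xyz": [0,0,0],"turn": [0,0,0.24],"grip": 0.72},{"xyz": [0,0,0],"turn": [0,0,0.24],"grip": 0.72},{"xyz": [0,0,-20],"turn": [0,0,0.24],"grip": 0.72},{"xyz": [0,0,-55],"turn": [0,0,0.16],"grip": 0.72},{"xyz": [-20,-27,-68],"turn": [0,0,0.05],"grip": 0.72},{"xyz": [-83,-109,-68],"turn": [0,0,-0.58],"grip": 0.72},{"xyz": [-83,-109,-68],"turn": [0,0,-0.58],"grip": 0.72},{"xyz": [-83,-109,-68],"turn": [0,0,-0.58],"grip": 0.72},{"xyz": [-83,-109,-68],"turn": [0,0,-0.58],"grip": 0.72}]'

```text
clock: 8.18
tcp_pos: [0.5399, -0.1032, 0.1727]
orientation: [0.001, 0.509, 0.861, -0.001]
wrist_force: [0.2, 0.4, -0.4]
finger_gap: 0.0615
grip_force: 0.0
```

```bash
python3 -c "
from h import *
st((*K['green'],.102),2.34)"
```

```text
t8.18 tcp [ 0.5399 -0.1032  0.1727] psi 2.073 j6 0.735 F [ 0.2  0.4 -0.4] T [ 0.02  -0.019 -0.004] gap 0.0615 gf 0 tilt [ 0.    -0.002 -1.   ]
shift mm [ 1.3  6.2 70.7] turn -0.267
```

Call:
apply_moves --rows '[{"xyz": [1.3,6,30],"turn": [0,0,0],"grip": 0.72},{"xyz": [1.3,6,70],"turn": [0,0,0],"grip": 0.72},{"xyz": [1.3,6,70],"turn": [0,0,0],"grip": 0.72},{"xyz": [1.3,6,70],"turn": [0,0,0],"grip": 0.3},{"xyz": [1.3,6,70],"turn": [0,0,0],"grip": 0.3},{"xyz": [1.3,6,70],"turn": [0,0,0],"grip": 0.3},{"xyz": [1.3,6,70],"turn": [0,0,0.03],"grip": 0.3},{"xyz": [1.3,6,70],"turn": [0,0,0.14],"grip": 0.3},{"xyz": [1.3,6,70],"turn": [0,0,0.25],"grip": 0.3},{"xyz": [1.3,6,70],"turn": [0,0,0.36],"grip": 0.3},{"xyz": [1.3,6,70],"turn": [0,0,0.47],"grip": 0.3},{"xyz": [1.3,6,70],"turn": [0,0,0.58],"grip": 0.3}]'

```text
clock: 9.18
tcp_pos: [0.5462, -0.0976, 0.1026]
orientation: [0.0, 0.737, 0.676, -0.002]
wrist_force: [-6.1, -3.7, -2.9]
finger_gap: 0.0385
grip_force: 61.1
```

```bash
python3 -c "
from h import *
st((*K['green'],.17),2.2)"
```

```text
t9.18 tcp [ 0.5462 -0.0976  0.1026] psi 1.485 j6 1.337 F [-6.1 -3.7 -2.9] T [-0.617  1.302  0.273] gap 0.0385 gf 61 tilt [-0.002 -0.003 -1.   ]
shift mm [ -2.   -1.5 -67.4] turn -0.715
```

Call:
apply_moves --rows '[{"xyz": [0,0,0],"turn": [0,0,0.08],"grip": 0.3},{"xyz": [0,0,0],"turn": [0,0,0.13],"grip": 0.3},{"xyz": [0,0,0],"turn": [0,0,0.15],"grip": 0.3},{"xyz": [0,0,0],"turn": [0,0,0.17],"grip": 0.3},{"xyz": [0,0,0],"turn": [0,0,0.19],"grip": 0.3},{"xyz": [0,0,0],"turn": [0,0,0.21],"grip": 0.3},{"xyz": [0,0,0],"turn": [0,0,0.23],"grip": 0.3},{"xyz": [0,0,0],"turn": [0,0,0.25],"grip": 0.3}]'

```text
clock: 9.85
tcp_pos: [0.5468, -0.0977, 0.1026]
orientation: [0.001, 0.814, 0.581, -0.001]
wrist_force: [-6.1, -3.5, -2.8]
finger_gap: 0.0385
grip_force: 61.0
```

```bash
python3 -c "
from h import *
st((*K['red'],.17),2.2)"
```

```text
t9.85 tcp [ 0.5468 -0.0977  0.1026] psi 1.240 j6 1.583 F [-6.1 -3.5 -2.8] T [-0.634  1.148  0.248] gap 0.0385 gf 61 tilt [-0.001 -0.003 -1.   ]
shift mm [ 20.2  92.1 -67.5] turn -0.96
```

Call:
apply_moves --rows '[{"xyz": [0,0,0],"turn": [0,0,0],"grip": 0.72},{"xyz": [0,0,0],"turn": [0,0,0],"grip": 0.72},{"xyz": [0,0,-20],"turn": [0,0,0],"grip": 0.72},{"xyz": [0,0,-55],"turn": [0,0,-0.1],"grip": 0.72},{"xyz": [5,20,-68],"turn": [0,0,-0.2],"grip": 0.72},{"xyz": [20,92,-68],"turn": [0,0,-0.96],"grip": 0.72},{"xyz": [20,92,-68],"turn": [0,0,-0.96],"grip": 0.72},{"xyz": [20,92,-68],"turn": [0,0,-0.96],"grip": 0.72},{"xyz": [20,92,-68],"turn": [0,0,-0.96],"grip": 0.72},{"xyz": [20,92,-68],"turn": [0,0,-0.96],"grip": 0.72},{"xyz": [20,92,-68],"turn": [0,0,-0.96],"grip": 0.72}]'

```text
clock: 10.77
tcp_pos: [0.6425, -0.1074, 0.1703]
orientation: [0.001, 0.455, 0.891, 0.0]
wrist_force: [-0.3, -0.6, 0.3]
finger_gap: 0.0616
grip_force: 0.0
```

```bash
python3 -c "
from h import *
c=shot('wrist','w2.png');st((*K['red'],.102),2.2)
z=c['z_map'];P=np.array([[*pix2w(c,u,v),u,v] for v in range(150,400,2) for u in range(220,420,2) if z[v,u]>0])
im=c['color'].astype(int)
P=np.array([p for p in P if .127<p[2]<.14 and im[int(p[4]),int(p[3]),2]>1.5*im[int(p[4]),int(p[3]),0]])
print(len(P),P.mean(0),cv2.minEnclosingCircle(P[:,:2].astype(np.float32)))
"
```

```text
t10.82 tcp [ 0.6424 -0.1074  0.1705] psi 2.203 j6 0.650 F [-0.1  0.6  0.4] T [-0.026  0.044 -0.024] gap 0.0616 gf 0 tilt [ 0.003 -0.001 -1.   ]
shift mm [ 0.6 -2.2 68.5] turn 0.003
1010 [ 6.40394189e-01 -9.89844512e-02  1.33470039e-01  3.25134653e+02
  2.64138614e+02] ((0.6409366130828857, -0.07663062959909439), 0.05362982675433159)
```

View pics/w2.png

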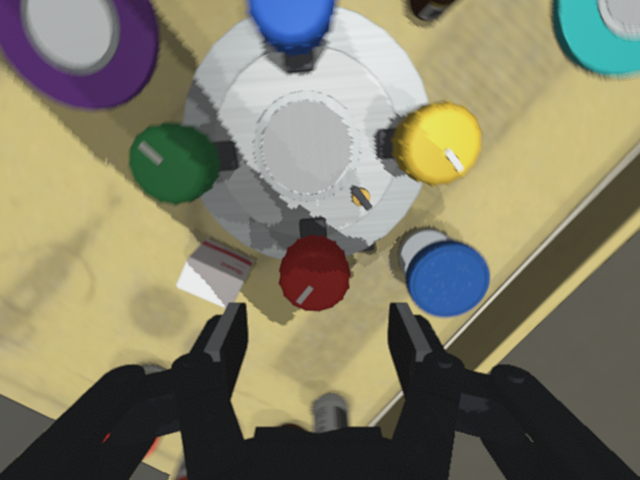

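Call:
apply_moves --rows '[{"xyz": [0,-1.5,35],"turn": [0,0,0],"grip": 0.72},{"xyz": [0,-1.5,68],"turn": [0,0,0],"grip": 0.72},{"xyz": [0,-1.5,68],"turn": [0,0,0],"grip": 0.72},{"xyz": [0,-1.5,68],"turn": [0,0,0],"grip": 0.3},{"xyz": [0,-1.5,68],"turn": [0,0,0],"grip": 0.3},{"xyz": [0,-1.5,68],"turn": [0,0,0],"grip": 0.3},{"xyz": [0,-1.5,68],"turn": [0,0,0.03],"grip": 0.3},{"xyz": [0,-1.5,68],"turn": [0,0,0.1],"grip": 0.3},{"xyz": [0,-1.5,68],"turn": [0,0,0.14],"grip": 0.3},{"xyz": [0,-1.5,68],"turn": [0,0,0.16],"grip": 0.3},{"xyz": [0,-1.5,68],"turn": [0,0,0.18],"grip": 0.3},{"xyz": [0,-1.5,68],"turn": [0,0,0.2],"grip": 0.3}]'

```text
clock: 11.82
tcp_pos: [0.6411, -0.1082, 0.1028]
orientation: [0.002, 0.545, 0.839, 0.001]
wrist_force: [-0.8, 1.9, 6.3]
finger_gap: 0.0386
grip_force: 62.3
```

```bash
python3 -c "
from h import *
st()"
```

```text
t11.82 tcp [ 0.6411 -0.1082  0.1028] psi 1.990 j6 0.861 F [-0.8  1.9  6.3] T [0.352 0.358 0.229] gap 0.0386 gf 62 tilt [ 0.004 -0.001 -1.   ]
```

Call:
apply_moves --rows '[{"xyz": [0,0,0],"turn": [0,0,0.02],"grip": 0.3},{"xyz": [0,0,0],"turn": [0,0,0.04],"grip": 0.3},{"xyz": [0,0,0],"turn": [0,0,0.06],"grip": 0.3},{"xyz": [0,0,0],"turn": [0,0,0.08],"grip": 0.3},{"xyz": [0,0,0],"turn": [0,0,0.1],"grip": 0.3}]'

```text
clock: 12.23
tcp_pos: [0.6412, -0.1081, 0.1028]
orientation: [0.002, 0.586, 0.811, 0.001]
wrist_force: [-0.7, 2.6, 6.4]
finger_gap: 0.0383
grip_force: 62.4
```

```bash
python3 -c "
from h import *
st()"
```

```text
t12.23 tcp [ 0.6412 -0.1081  0.1028] psi 1.890 j6 0.961 F [-0.7  2.6  6.4] T [0.396 0.239 0.296] gap 0.0383 gf 62 tilt [ 0.004 -0.001 -1.   ]
```

Call:
apply_moves --rows '[{"xyz": [0,0,0],"turn": [0,0,0.02],"grip": 0.3},{"xyz": [0,0,0],"turn": [0,0,0.04],"grip": 0.3},{"xyz": [0,0,0],"turn": [0,0,0.06],"grip": 0.3},{"xyz": [0,0,0],"turn": [0,0,0.08],"grip": 0.3},{"xyz": [0,0,0],"turn": [0,0,0.1],"grip": 0.3}]'

```text
clock: 12.65
tcp_pos: [0.6414, -0.1081, 0.1028]
orientation: [0.002, 0.625, 0.78, 0.001]
wrist_force: [0.4, 2.3, 6.0]
finger_gap: 0.0387
grip_force: 62.3
```

```bash
python3 -c "
from h import *
st()"
```

```text
t12.65 tcp [ 0.6414 -0.1081  0.1028] psi 1.790 j6 1.061 F [0.4 2.3 6. ] T [0.41  0.279 0.297] gap 0.0387 gf 62 tilt [ 0.004 -0.    -1.   ]
```

Call:
apply_moves --rows '[{"xyz": [0,0,0],"turn": [0,0,0.02],"grip": 0.3},{"xyz": [0,0,0],"turn": [0,0,0.04],"grip": 0.3},{"xyz": [0,0,0],"turn": [0,0,0.06],"grip": 0.3},{"xyz": [0,0,0],"turn": [0,0,0.08],"grip": 0.3},{"xyz": [0,0,0],"turn": [0,0,0.1],"grip": 0.3}]'

```text
clock: 13.07
tcp_pos: [0.6415, -0.1081, 0.1028]
orientation: [0.002, 0.664, 0.748, 0.001]
wrist_force: [0.2, 2.9, 5.7]
finger_gap: 0.0384
grip_force: 62.3
```

```bash
python3 -c "
from h import *
st()"
```

```text
t13.07 tcp [ 0.6415 -0.1081  0.1028] psi 1.690 j6 1.161 F [0.2 2.9 5.7] T [0.502 0.233 0.295] gap 0.0384 gf 62 tilt [ 0.004 -0.    -1.   ]
```

Call:
apply_moves --rows '[{"xyz": [0,0,0],"turn": [0,0,0.02],"grip": 0.3},{"xyz": [0,0,0],"turn": [0,0,0.04],"grip": 0.3},{"xyz": [0,0,0],"turn": [0,0,0.06],"grip": 0.3},{"xyz": [0,0,0],"turn": [0,0,0.08],"grip": 0.3},{"xyz": [0,0,0],"turn": [0,0,0.1],"grip": 0.3}]'

```text
clock: 13.48
tcp_pos: [0.6416, -0.1081, 0.1028]
orientation: [0.002, 0.7, 0.714, 0.001]
wrist_force: [0.8, 2.6, 5.3]
finger_gap: 0.0385
grip_force: 62.3
```

```bash
python3 -c "
from h import *
st()"
```

```text
t13.48 tcp [ 0.6416 -0.1081  0.1028] psi 1.590 j6 1.261 F [0.8 2.6 5.3] T [0.472 0.134 0.392] gap 0.0385 gf 62 tilt [ 0.005 -0.    -1.   ]
```

Call:
apply_moves --rows '[{"xyz": [0,0,0],"turn": [0,0,0.02],"grip": 0.3},{"xyz": [0,0,0],"turn": [0,0,0.04],"grip": 0.3}]'

```text
clock: 13.65
tcp_pos: [0.6417, -0.1081, 0.1028]
orientation: [0.002, 0.714, 0.7, 0.002]
wrist_force: [1.1, 2.2, 4.9]
finger_gap: 0.0384
grip_force: 62.3
```

```bash
python3 -c "
from h import *
st()"
```

```text
t13.65 tcp [ 0.6417 -0.1081  0.1028] psi 1.550 j6 1.301 F [1.1 2.2 4.9] T [0.523 0.135 0.285] gap 0.0384 gf 62 tilt [ 0.005 -0.    -1.   ]
```

Call:
apply_moves --rows '[{"xyz": [0,0,0],"turn": [0,0,0.02],"grip": 0.3},{"xyz": [0,0,0],"turn": [0,0,0.04],"grip": 0.3}]'

```text
clock: 13.82
tcp_pos: [0.6417, -0.1081, 0.1028]
orientation: [0.002, 0.728, 0.685, 0.002]
wrist_force: [1.8, 1.9, 6.7]
finger_gap: 0.0387
grip_force: 62.3
```

```bash
python3 -c "
from h import *
st()"
```

```text
t13.82 tcp [ 0.6417 -0.1081  0.1028] psi 1.510 j6 1.341 F [1.8 1.9 6.7] T [0.533 0.09  0.353] gap 0.0387 gf 62 tilt [ 0.005 -0.    -1.   ]
```

```bash
cat > r.py <<'E'
from h import *
s=env.get_state();w=s['orientation'];X=R.from_quat([w[1],w[2],w[3],w[0]]).as_matrix()[:,0]
print('t%.2f psi %.3f Tz %.3f tau6 %.3f'%(s['clock'],np.arctan2(X[1],X[0]),s['ft_torque'][2],s['tau'][5]))
E
python3 r.py
```

```text
t13.82 psi 1.510 Tz 0.353 tau6 0.102
```

Call:
apply_moves --rows '[{"xyz": [0,0,0],"turn": [0,0,0.02],"grip": 0.3}]'

```text
clock: 13.9
tcp_pos: [0.6418, -0.1081, 0.1028]
orientation: [0.002, 0.735, 0.678, 0.002]
wrist_force: [0.7, 2.9, 4.9]
finger_gap: 0.0383
grip_force: 62.3
```

```bash
python3 r.py
```

```text
t13.90 psi 1.490 Tz 0.361 tau6 0.110
```

Call:
apply_moves --rows '[{"xyz": [0,0,0],"turn": [0,0,0.02],"grip": 0.3}]'

```text
clock: 13.98
tcp_pos: [0.6418, -0.1081, 0.1028]
orientation: [0.002, 0.742, 0.671, 0.002]
wrist_force: [0.9, 2.9, 5.0]
finger_gap: 0.0385
grip_force: 62.3
```

```bash
python3 r.py
```

```text
t13.98 psi 1.470 Tz 0.365 tau6 0.117
```

Call:
apply_moves --rows '[{"xyz": [0,0,0],"turn": [0,0,0.02],"grip": 0.3}]'

```text
clock: 14.07
tcp_pos: [0.6418, -0.1081, 0.1028]
orientation: [0.002, 0.748, 0.663, 0.002]
wrist_force: [0.8, 2.5, 5.2]
finger_gap: 0.0382
grip_force: 62.3
```

```bash
python3 r.py
```

```text
t14.07 psi 1.450 Tz 0.401 tau6 0.125
```

Call:
apply_moves --rows '[{"xyz": [0,0,0],"turn": [0,0,0.02],"grip": 0.3}]'

```text
clock: 14.15
tcp_pos: [0.6418, -0.1081, 0.1028]
orientation: [0.002, 0.755, 0.656, 0.002]
wrist_force: [1.9, 3.4, 4.1]
finger_gap: 0.0386
grip_force: 62.3
```

```bash
python3 r.py
```

```text
t14.15 psi 1.430 Tz 0.325 tau6 0.133
```

Call:
apply_moves --rows '[{"xyz": [0,0,0],"turn": [0,0,0.02],"grip": 0.3}]'

```text
clock: 14.23
tcp_pos: [0.6418, -0.1081, 0.1028]
orientation: [0.002, 0.761, 0.648, 0.002]
wrist_force: [1.5, 2.3, 5.8]
finger_gap: 0.0384
grip_force: 62.3
```

```bash
python3 r.py
```

```text
t14.23 psi 1.410 Tz 0.469 tau6 0.141
```

Call:
apply_moves --rows '[{"xyz": [0,0,0],"turn": [0,0,0.02],"grip": 0.3}]'

```text
clock: 14.32
tcp_pos: [0.6419, -0.1081, 0.1028]
orientation: [0.002, 0.768, 0.641, 0.002]
wrist_force: [1.9, 2.3, 5.4]
finger_gap: 0.0387
grip_force: 62.3
```

```bash
python3 r.py
```

```text
t14.32 psi 1.390 Tz 0.432 tau6 0.150
```

Call:
apply_moves --rows '[{"xyz": [0,0,0],"turn": [0,0,0.02],"grip": 0.3}]'

```text
clock: 14.4
tcp_pos: [0.6419, -0.1081, 0.1028]
orientation: [0.002, 0.774, 0.633, 0.002]
wrist_force: [2.3, 2.0, 5.1]
finger_gap: 0.0387
grip_force: 62.2
```

```bash
python3 r.py
```

```text
t14.40 psi 1.370 Tz 0.359 tau6 0.158
```

Call:
apply_moves --rows '[{"xyz": [0,0,0],"turn": [0,0,0.02],"grip": 0.3}]'

```text
clock: 14.48
tcp_pos: [0.6419, -0.1081, 0.1028]
orientation: [0.002, 0.781, 0.625, 0.002]
wrist_force: [1.9, 2.8, 4.5]
finger_gap: 0.0386
grip_force: 62.2
```

```bash
python3 r.py
```

```text
t14.48 psi 1.350 Tz 0.442 tau6 0.166
```

Call:
apply_moves --rows '[{"xyz": [0,0,0],"turn": [0,0,0.02],"grip": 0.3}]'

```text
clock: 14.57
tcp_pos: [0.6419, -0.1081, 0.1029]
orientation: [0.002, 0.787, 0.617, 0.002]
wrist_force: [3.1, 1.8, 5.6]
finger_gap: 0.039
grip_force: 62.2
```

```bash
python3 r.py
```

```text
t14.57 psi 1.330 Tz 0.426 tau6 0.175
```

Call:
apply_moves --rows '[{"xyz": [0,0,0],"turn": [0,0,0.02],"grip": 0.3}]'

```text
clock: 14.65
tcp_pos: [0.642, -0.1081, 0.1028]
orientation: [0.002, 0.793, 0.609, 0.002]
wrist_force: [2.2, 3.0, 5.1]
finger_gap: 0.0388
grip_force: 62.2
```

```bash
python3 r.py; python3 -c "
from h import *
for i in range(3): shot('wrist');st((*K['blue'],.17),2.2)"
```

```text
t14.65 psi 1.310 Tz 0.471 tau6 0.184
t14.70 tcp [ 0.6419 -0.1081  0.1028] psi 1.309 j6 1.542 F [2.1 2.7 4.3] T [ 0.533 -0.046  0.274] gap 0.0388 gf 62 tilt [ 0.005 -0.    -1.   ]
shift mm [  78.4 -111.4  -67.7] turn -0.891
t14.75 tcp [ 0.642  -0.1081  0.1029] psi 1.310 j6 1.541 F [2.  2.5 4.7] T [ 0.536 -0.005  0.08 ] gap 0.0388 gf 62 tilt [ 0.005 -0.    -1.   ]
shift mm [  78.6 -111.3  -67.6] turn -0.89
t14.80 tcp [ 0.642  -0.1081  0.1028] psi 1.311 j6 1.540 F [2.1 3.4 4.7] T [ 0.617 -0.023  0.139] gap 0.0385 gf 62 tilt [ 0.005 -0.    -1.   ]
shift mm [  78.6 -111.3  -67.6] turn -0.889
```

Call:
apply_moves --rows '[{"xyz": [0,0,0],"turn": [0,0,0],"grip": 0.72},{"xyz": [0,0,0],"turn": [0,0,0],"grip": 0.72},{"xyz": [0,0,-20],"turn": [0,0,0],"grip": 0.72},{"xyz": [0,0,-55],"turn": [0,0,-0.1],"grip": 0.72},{"xyz": [15,-22,-68],"turn": [0,0,-0.2],"grip": 0.72},{"xyz": [78,-111,-68],"turn": [0,0,-0.89],"grip": 0.72},{"xyz": [78,-111,-68],"turn": [0,0,-0.89],"grip": 0.72},{"xyz": [78,-111,-68],"turn": [0,0,-0.89],"grip": 0.72},{"xyz": [78,-111,-68],"turn": [0,0,-0.89],"grip": 0.72},{"xyz": [78,-111,-68],"turn": [0,0,-0.89],"grip": 0.72},{"xyz": [78,-111,-68],"turn": [0,0,-0.89],"grip": 0.72}]'

```text
clock: 15.72
tcp_pos: [0.5522, -0.0039, 0.1689]
orientation: [0.0, 0.451, 0.893, -0.0]
wrist_force: [0.7, 0.4, 0.7]
finger_gap: 0.0614
grip_force: 0.0
```

```bash
python3 -c "
from h import *
shot('wrist');st((*K['blue'],.102),2.2)"
```

```text
t15.77 tcp [ 0.5524 -0.0042  0.1688] psi 2.207 j6 0.782 F [-0.  -0.1  0.2] T [-0.011 -0.073 -0.03 ] gap 0.0615 gf 0 tilt [ 0.    -0.001 -1.   ]
shift mm [-0.5  1.9 66.8] turn 0.007
```

Call:
apply_moves --rows '[{"xyz": [-0.5,2.2,35],"turn": [0,0,0],"grip": 0.72},{"xyz": [-0.5,2.2,67],"turn": [0,0,0],"grip": 0.72},{"xyz": [-0.5,2.2,67],"turn": [0,0,0],"grip": 0.72},{"xyz": [-0.5,2.2,67],"turn": [0,0,0],"grip": 0.3},{"xyz": [-0.5,2.2,67],"turn": [0,0,0],"grip": 0.3},{"xyz": [-0.5,2.2,67],"turn": [0,0,0],"grip": 0.3},{"xyz": [-0.5,2.2,67],"turn": [0,0,0.03],"grip": 0.3},{"xyz": [-0.5,2.2,67],"turn": [0,0,0.1],"grip": 0.3},{"xyz": [-0.5,2.2,67],"turn": [0,0,0.17],"grip": 0.3},{"xyz": [-0.5,2.2,67],"turn": [0,0,0.19],"grip": 0.3},{"xyz": [-0.5,2.2,67],"turn": [0,0,0.21],"grip": 0.3},{"xyz": [-0.5,2.2,67],"turn": [0,0,0.23],"grip": 0.3}]'

```text
clock: 16.77
tcp_pos: [0.5551, -0.0037, 0.1027]
orientation: [0.001, 0.553, 0.833, -0.0]
wrist_force: [-3.4, -1.6, 3.6]
finger_gap: 0.0382
grip_force: 61.8
```

```bash
python3 r.py
```

```text
t16.77 psi 1.970 Tz 0.308 tau6 0.044
```

Call:
apply_moves --rows '[{"xyz": [0,0,0],"turn": [0,0,0.02],"grip": 0.3},{"xyz": [0,0,0],"turn": [0,0,0.04],"grip": 0.3},{"xyz": [0,0,0],"turn": [0,0,0.06],"grip": 0.3},{"xyz": [0,0,0],"turn": [0,0,0.08],"grip": 0.3}]'

```text
clock: 17.1
tcp_pos: [0.5551, -0.0037, 0.1027]
orientation: [0.001, 0.586, 0.81, 0.0]
wrist_force: [-3.9, -1.3, 6.2]
finger_gap: 0.0385
grip_force: 62.1
```

```bash
python3 r.py
```

```text
t17.10 psi 1.889 Tz 0.334 tau6 0.061
```

Call:
apply_moves --rows '[{"xyz": [0,0,0],"turn": [0,0,0.02],"grip": 0.3},{"xyz": [0,0,0],"turn": [0,0,0.04],"grip": 0.3},{"xyz": [0,0,0],"turn": [0,0,0.06],"grip": 0.3},{"xyz": [0,0,0],"turn": [0,0,0.08],"grip": 0.3}]'

```text
clock: 17.43
tcp_pos: [0.5552, -0.0037, 0.1027]
orientation: [0.001, 0.618, 0.786, 0.0]
wrist_force: [-5.1, -1.6, 6.0]
finger_gap: 0.0387
grip_force: 62.1
```

```bash
python3 r.py
```

```text
t17.43 psi 1.809 Tz 0.377 tau6 0.080
```

Call:
apply_moves --rows '[{"xyz": [0,0,0],"turn": [0,0,0.02],"grip": 0.3},{"xyz": [0,0,0],"turn": [0,0,0.04],"grip": 0.3},{"xyz": [0,0,0],"turn": [0,0,0.06],"grip": 0.3},{"xyz": [0,0,0],"turn": [0,0,0.08],"grip": 0.3}]'

```text
clock: 17.77
tcp_pos: [0.5552, -0.0036, 0.1027]
orientation: [0.001, 0.649, 0.761, 0.0]
wrist_force: [-3.0, -1.2, 5.9]
finger_gap: 0.0385
grip_force: 62.1
```

```bash
python3 r.py
```

```text
t17.77 psi 1.730 Tz 0.342 tau6 0.106
```

Call:
apply_moves --rows '[{"xyz": [0,0,0],"turn": [0,0,0.02],"grip": 0.3},{"xyz": [0,0,0],"turn": [0,0,0.04],"grip": 0.3}]'

```text
clock: 17.93
tcp_pos: [0.5552, -0.0036, 0.1027]
orientation: [0.001, 0.664, 0.748, 0.0]
wrist_force: [-3.1, -2.2, 5.4]
finger_gap: 0.0385
grip_force: 62.1
```

```bash
python3 r.py
```

```text
t17.93 psi 1.690 Tz 0.365 tau6 0.122
```

Call:
apply_moves --rows '[{"xyz": [0,0,0],"turn": [0,0,0.02],"grip": 0.3},{"xyz": [0,0,0],"turn": [0,0,0.04],"grip": 0.3}]'

```text
clock: 18.1
tcp_pos: [0.5552, -0.0037, 0.1027]
orientation: [0.001, 0.679, 0.734, 0.0]
wrist_force: [-3.7, -0.9, 5.7]
finger_gap: 0.0385
grip_force: 62.1
```

```bash
python3 r.py
```

```text
t18.10 psi 1.650 Tz 0.377 tau6 0.138
```

Call:
apply_moves --rows '[{"xyz": [0,0,0],"turn": [0,0,0.02],"grip": 0.3},{"xyz": [0,0,0],"turn": [0,0,0.04],"grip": 0.3}]'

```text
clock: 18.27
tcp_pos: [0.5553, -0.0036, 0.1027]
orientation: [0.001, 0.693, 0.721, 0.0]
wrist_force: [-3.2, -1.3, 5.0]
finger_gap: 0.0385
grip_force: 62.1
```

```bash
python3 r.py
```

```text
t18.27 psi 1.610 Tz 0.394 tau6 0.155
```

Call:
apply_moves --rows '[{"xyz": [0,0,0],"turn": [0,0,0.02],"grip": 0.3},{"xyz": [0,0,0],"turn": [0,0,0.04],"grip": 0.3}]'

```text
clock: 18.43
tcp_pos: [0.5553, -0.0036, 0.1027]
orientation: [0.001, 0.708, 0.707, 0.0]
wrist_force: [-3.7, -1.9, 6.0]
finger_gap: 0.0382
grip_force: 62.1
```

```bash
python3 r.py
```

```text
t18.43 psi 1.570 Tz 0.433 tau6 0.172
```

Call:
apply_moves --rows '[{"xyz": [0,0,0],"turn": [0,0,0.02],"grip": 0.3}]'

```text
clock: 18.52
tcp_pos: [0.5553, -0.0036, 0.1027]
orientation: [0.001, 0.715, 0.7, 0.0]
wrist_force: [-3.3, -1.7, 5.1]
finger_gap: 0.0388
grip_force: 62.1
```

```bash
python3 r.py
```

```text
t18.52 psi 1.550 Tz 0.429 tau6 0.181
```

Call:
apply_moves --rows '[{"xyz": [0,0,0],"turn": [0,0,0.02],"grip": 0.3}]'

```text
clock: 18.6
tcp_pos: [0.5553, -0.0036, 0.1027]
orientation: [0.001, 0.721, 0.692, 0.0]
wrist_force: [-2.0, -1.1, 4.6]
finger_gap: 0.0386
grip_force: 62.1
```

```bash
python3 r.py;  python3 -c "
from h import *
for i in range(3): shot('wrist');st((*K['yellow'],.17),2.2)"
```

```text
t18.60 psi 1.530 Tz 0.435 tau6 0.190
t18.65 tcp [ 0.5553 -0.0036  0.1027] psi 1.529 j6 1.462 F [-2.8 -2.2  5. ] T [-0.275  0.778  0.225] gap 0.0385 gf 62 tilt [ 0.002 -0.001 -1.   ]
shift mm [ -5.   94.8 -67.1] turn -0.671
t18.70 tcp [ 0.5553 -0.0037  0.1027] psi 1.530 j6 1.461 F [-3.3 -0.9  5.7] T [-0.245  0.797  0.161] gap 0.0384 gf 62 tilt [ 0.002 -0.001 -1.   ]
shift mm [ -5.1  94.8 -67.1] turn -0.67
t18.75 tcp [ 0.5553 -0.0036  0.1027] psi 1.530 j6 1.461 F [-3.8 -1.9  4.9] T [-0.231  0.775  0.178] gap 0.0389 gf 62 tilt [ 0.002 -0.001 -1.   ]
shift mm [ -5.2  94.8 -67.1] turn -0.67
```

Call:
apply_moves --rows '[{"xyz": [0,0,0],"turn": [0,0,0],"grip": 0.72},{"xyz": [0,0,0],"turn": [0,0,0],"grip": 0.72},{"xyz": [0,0,-20],"turn": [0,0,0],"grip": 0.72},{"xyz": [0,0,-55],"turn": [0,0,-0.1],"grip": 0.72},{"xyz": [-1,20,-68],"turn": [0,0,-0.2],"grip": 0.72},{"xyz": [-5,95,-68],"turn": [0,0,-0.67],"grip": 0.72},{"xyz": [-5,95,-68],"turn": [0,0,-0.67],"grip": 0.72},{"xyz": [-5,95,-68],"turn": [0,0,-0.67],"grip": 0.72},{"xyz": [-5,95,-68],"turn": [0,0,-0.67],"grip": 0.72},{"xyz": [-5,95,-68],"turn": [0,0,-0.67],"grip": 0.72}]'

```text
clock: 19.58
tcp_pos: [0.6504, -0.0121, 0.1687]
orientation: [-0.0, 0.452, 0.892, 0.0]
wrist_force: [0.7, 0.2, -0.1]
finger_gap: 0.0614
grip_force: 0.0
```

```bash
python3 -c "
from h import *
shot('wrist');st((.6500,-.0122,.102),2.2)"
```

```text
t19.63 tcp [ 0.65   -0.0121  0.169 ] psi 2.198 j6 0.801 F [-0.1 -0.2  0.2] T [ 0.056 -0.     0.041] gap 0.0613 gf 0 tilt [ 0.  0. -1.]
shift mm [-0.1 -0.  67. ] turn -0.002
```

Call:
apply_moves --rows '[{"xyz": [0,0,35],"turn": [0,0,0],"grip": 0.72},{"xyz": [0,0,67],"turn": [0,0,0],"grip": 0.72},{"xyz": [0,0,67],"turn": [0,0,0],"grip": 0.72},{"xyz": [0,0,67],"turn": [0,0,0],"grip": 0.3},{"xyz": [0,0,67],"turn": [0,0,0],"grip": 0.3},{"xyz": [0,0,67],"turn": [0,0,0],"grip": 0.3},{"xyz": [0,0,67],"turn": [0,0,0.03],"grip": 0.3},{"xyz": [0,0,67],"turn": [0,0,0.1],"grip": 0.3},{"xyz": [0,0,67],"turn": [0,0,0.17],"grip": 0.3},{"xyz": [0,0,67],"turn": [0,0,0.19],"grip": 0.3},{"xyz": [0,0,67],"turn": [0,0,0.21],"grip": 0.3},{"xyz": [0,0,67],"turn": [0,0,0.23],"grip": 0.3}]'

```text
clock: 20.63
tcp_pos: [0.6502, -0.0119, 0.1042]
orientation: [0.001, 0.553, 0.833, 0.001]
wrist_force: [-0.5, 1.9, 3.4]
finger_gap: 0.0387
grip_force: 62.4
```

```bash
python3 r.py
```

```text
t20.63 psi 1.970 Tz 0.297 tau6 0.022
```

Call:
apply_moves --rows '[{"xyz": [0,0,0],"turn": [0,0,0.02],"grip": 0.3},{"xyz": [0,0,0],"turn": [0,0,0.04],"grip": 0.3},{"xyz": [0,0,0],"turn": [0,0,0.06],"grip": 0.3},{"xyz": [0,0,0],"turn": [0,0,0.08],"grip": 0.3}]'

```text
clock: 20.97
tcp_pos: [0.6503, -0.0119, 0.1041]
orientation: [0.001, 0.586, 0.81, 0.001]
wrist_force: [-1.1, 2.4, 6.2]
finger_gap: 0.0384
grip_force: 62.7
```

```bash
python3 r.py
```

```text
t20.97 psi 1.890 Tz 0.274 tau6 0.026
```

Call:
apply_moves --rows '[{"xyz": [0,0,0],"turn": [0,0,0.02],"grip": 0.3},{"xyz": [0,0,0],"turn": [0,0,0.04],"grip": 0.3},{"xyz": [0,0,0],"turn": [0,0,0.06],"grip": 0.3},{"xyz": [0,0,0],"turn": [0,0,0.08],"grip": 0.3}]'

```text
clock: 21.3
tcp_pos: [0.6505, -0.0119, 0.1042]
orientation: [0.001, 0.618, 0.786, 0.001]
wrist_force: [-1.2, 3.3, 5.9]
finger_gap: 0.0386
grip_force: 62.7
```

```bash
python3 r.py
```

```text
t21.30 psi 1.810 Tz 0.286 tau6 0.052
```

Call:
apply_moves --rows '[{"xyz": [0,0,0],"turn": [0,0,0.02],"grip": 0.3},{"xyz": [0,0,0],"turn": [0,0,0.04],"grip": 0.3}]'

```text
clock: 21.47
tcp_pos: [0.6506, -0.0118, 0.1042]
orientation: [0.001, 0.633, 0.774, 0.001]
wrist_force: [-0.6, 3.0, 5.9]
finger_gap: 0.0384
grip_force: 62.7
```

```bash
python3 r.py
```

```text
t21.47 psi 1.770 Tz 0.352 tau6 0.068
```

Call:
apply_moves --rows '[{"xyz": [0,0,0],"turn": [0,0,0.02],"grip": 0.3},{"xyz": [0,0,0],"turn": [0,0,0.04],"grip": 0.3}]'

```text
clock: 21.63
tcp_pos: [0.6506, -0.0118, 0.1041]
orientation: [0.001, 0.649, 0.761, 0.001]
wrist_force: [-0.3, 2.4, 4.8]
finger_gap: 0.0383
grip_force: 62.7
```

```bash
python3 r.py; python3 -c "
from h import *
st()"
```

```text
t21.63 psi 1.730 Tz 0.363 tau6 0.085
t21.63 tcp [ 0.6506 -0.0118  0.1041] psi 1.730 j6 1.270 F [-0.3  2.4  4.8] T [0.559 0.334 0.363] gap 0.0383 gf 63 tilt [ 0.003  0.    -1.   ]
```

Call:
apply_moves --rows '[{"xyz": [0,0,0],"turn": [0,0,0.02],"grip": 0.3},{"xyz": [0,0,0],"turn": [0,0,0.04],"grip": 0.3},{"xyz": [0,0,0],"turn": [0,0,0.06],"grip": 0.3}]'

```text
clock: 21.88
tcp_pos: [0.6508, -0.0118, 0.1042]
orientation: [0.001, 0.671, 0.741, 0.001]
wrist_force: [0.8, 2.7, 5.3]
finger_gap: 0.0385
grip_force: 62.7
```

```bash
python3 r.py
```

```text
t21.88 psi 1.670 Tz 0.321 tau6 0.110
```

Call:
apply_moves --rows '[{"xyz": [0,0,0],"turn": [0,0,0.02],"grip": 0.3},{"xyz": [0,0,0],"turn": [0,0,0.04],"grip": 0.3},{"xyz": [0,0,0],"turn": [0,0,0.06],"grip": 0.3}]'

```text
clock: 22.13
tcp_pos: [0.6508, -0.0118, 0.1042]
orientation: [0.001, 0.693, 0.721, 0.001]
wrist_force: [0.7, 2.8, 4.8]
finger_gap: 0.0387
grip_force: 62.7
```

```bash
python3 r.py
```

```text
t22.13 psi 1.610 Tz 0.335 tau6 0.137
```

Call:
apply_moves --rows '[{"xyz": [0,0,0],"turn": [0,0,0.02],"grip": 0.3},{"xyz": [0,0,0],"turn": [0,0,0.04],"grip": 0.3}]'

```text
clock: 22.3
tcp_pos: [0.6509, -0.0118, 0.1042]
orientation: [0.001, 0.707, 0.707, 0.001]
wrist_force: [0.7, 3.8, 5.9]
finger_gap: 0.0385
grip_force: 62.7
```

```bash
python3 r.py
```

```text
t22.30 psi 1.570 Tz 0.428 tau6 0.150
```

Call:
apply_moves --rows '[{"xyz": [0,0,0],"turn": [0,0,0.02],"grip": 0.3}]'

```text
clock: 22.38
tcp_pos: [0.6509, -0.0118, 0.1041]
orientation: [0.001, 0.714, 0.7, 0.002]
wrist_force: [0.6, 3.0, 5.3]
finger_gap: 0.0384
grip_force: 62.7
```

```bash
python3 r.py
```

```text
t22.38 psi 1.550 Tz 0.408 tau6 0.164
```

Call:
apply_moves --rows '[{"xyz": [0,0,0],"turn": [0,0,0.02],"grip": 0.3}]'

```text
clock: 22.47
tcp_pos: [0.651, -0.0118, 0.1042]
orientation: [0.001, 0.721, 0.693, 0.002]
wrist_force: [0.5, 3.8, 5.1]
finger_gap: 0.0384
grip_force: 62.7
```

```bash
python3 r.py;  python3 -c "
from h import *
for i in range(3): shot('wrist');st((.5455,-.0985,.17),2.2)"
```

```text
t22.47 psi 1.530 Tz 0.458 tau6 0.173
t22.52 tcp [ 0.651  -0.0118  0.1041] psi 1.529 j6 1.471 F [-0.   4.   5.2] T [0.596 0.216 0.252] gap 0.0383 gf 63 tilt [ 0.004  0.    -1.   ]
shift mm [ -91.  -101.5  -66.3] turn -0.671
t22.57 tcp [ 0.651  -0.0118  0.1042] psi 1.530 j6 1.470 F [0.5 2.7 5.1] T [0.617 0.132 0.17 ] gap 0.0383 gf 63 tilt [ 0.004  0.    -1.   ]
shift mm [ -90.9 -101.6  -66.3] turn -0.67
t22.62 tcp [ 0.651  -0.0118  0.1042] psi 1.530 j6 1.469 F [0.6 3.2 4.1] T [0.636 0.184 0.093] gap 0.0384 gf 63 tilt [ 0.004  0.001 -1.   ]
shift mm [ -90.8 -101.6  -66.3] turn -0.67
```

Call:
apply_moves --rows '[{"xyz": [0,0,0],"turn": [0,0,0.01],"grip": 0.3},{"xyz": [0,0,0],"turn": [0,0,0.02],"grip": 0.3},{"xyz": [0,0,0],"turn": [0,0,0.02],"grip": 0.3},{"xyz": [0,0,0],"turn": [0,0,0.02],"grip": 0.72},{"xyz": [0,0,0],"turn": [0,0,0.02],"grip": 0.72},{"xyz": [0,0,-20],"turn": [0,0,0],"grip": 0.72},{"xyz": [0,0,-55],"turn": [0,0,-0.1],"grip": 0.72},{"xyz": [-20,-22,-68],"turn": [0,0,-0.2],"grip": 0.72},{"xyz": [-91,-102,-68],"turn": [0,0,-0.55],"grip": 0.72},{"xyz": [-91,-102,-68],"turn": [0,0,-0.55],"grip": 0.72},{"xyz": [-91,-102,-68],"turn": [0,0,-0.55],"grip": 0.72},{"xyz": [-91,-102,-68],"turn": [0,0,-0.55],"grip": 0.72}]'

```text
clock: 23.62
tcp_pos: [0.5401, -0.1017, 0.1706]
orientation: [-0.001, 0.506, 0.862, -0.001]
wrist_force: [0.6, 0.0, 0.2]
finger_gap: 0.0619
grip_force: 0.0
```

```bash
python3 -c "
from h import *
shot('wrist');st((.5453,-.0987,.102),2.1)"
```

```text
t23.67 tcp [ 0.5421 -0.1008  0.1708] psi 2.077 j6 0.736 F [ 0.4 -0.1 -0.7] T [ 0.037 -0.07   0.053] gap 0.0615 gf 0 tilt [-0.    -0.001 -1.   ]
shift mm [ 0.3  3.8 68.8] turn -0.023
```

Call:
apply_moves --rows '[{"xyz": [0,2.8,35],"turn": [0,0,0],"grip": 0.72},{"xyz": [0,2.8,69],"turn": [0,0,0],"grip": 0.72},{"xyz": [0,2.8,69],"turn": [0,0,0],"grip": 0.72},{"xyz": [0,2.8,69],"turn": [0,0,0],"grip": 0.3},{"xyz": [0,2.8,69],"turn": [0,0,0],"grip": 0.3},{"xyz": [0,2.8,69],"turn": [0,0,0],"grip": 0.3},{"xyz": [0,2.8,69],"turn": [0,0,0.03],"grip": 0.3},{"xyz": [0,2.8,69],"turn": [0,0,0.1],"grip": 0.3},{"xyz": [0,2.8,69],"turn": [0,0,0.17],"grip": 0.3},{"xyz": [0,2.8,69],"turn": [0,0,0.19],"grip": 0.3},{"xyz": [0,2.8,69],"turn": [0,0,0.21],"grip": 0.3},{"xyz": [0,2.8,69],"turn": [0,0,0.23],"grip": 0.3}]'

```text
clock: 24.67
tcp_pos: [0.5455, -0.098, 0.1026]
orientation: [-0.0, 0.602, 0.798, -0.001]
wrist_force: [-4.9, -2.3, -4.3]
finger_gap: 0.0385
grip_force: 61.6
```

```bash
python3 r.py
```

```text
t24.67 psi 1.850 Tz 0.268 tau6 0.019
```

Call:
apply_moves --rows '[{"xyz": [0,0,0],"turn": [0,0,0.02],"grip": 0.3},{"xyz": [0,0,0],"turn": [0,0,0.04],"grip": 0.3},{"xyz": [0,0,0],"turn": [0,0,0.06],"grip": 0.3},{"xyz": [0,0,0],"turn": [0,0,0.08],"grip": 0.3}]'

```text
clock: 25.0
tcp_pos: [0.5456, -0.098, 0.1025]
orientation: [-0.0, 0.634, 0.774, -0.001]
wrist_force: [-4.6, -2.3, -3.6]
finger_gap: 0.0382
grip_force: 61.7
```

```bash
python3 r.py
```

```text
t25.00 psi 1.769 Tz 0.253 tau6 0.012
```

Call:
apply_moves --rows '[{"xyz": [0,0,0],"turn": [0,0,0.02],"grip": 0.3},{"xyz": [0,0,0],"turn": [0,0,0.04],"grip": 0.3},{"xyz": [0,0,0],"turn": [0,0,0.06],"grip": 0.3},{"xyz": [0,0,0],"turn": [0,0,0.08],"grip": 0.3}]'

```text
clock: 25.33
tcp_pos: [0.5458, -0.0979, 0.1025]
orientation: [-0.0, 0.664, 0.748, -0.001]
wrist_force: [-4.5, -2.0, -1.8]
finger_gap: 0.0387
grip_force: 61.8
```

```bash
python3 r.py
```

```text
t25.33 psi 1.689 Tz 0.281 tau6 0.018
```

Call:
apply_moves --rows '[{"xyz": [0,0,0],"turn": [0,0,0.02],"grip": 0.3},{"xyz": [0,0,0],"turn": [0,0,0.04],"grip": 0.3}]'

```text
clock: 25.5
tcp_pos: [0.5459, -0.098, 0.1026]
orientation: [0.0, 0.679, 0.734, -0.001]
wrist_force: [-4.3, -2.2, -3.1]
finger_gap: 0.0384
grip_force: 61.8
```

```bash
python3 r.py
```

```text
t25.50 psi 1.649 Tz 0.287 tau6 0.035
```

Call:
apply_moves --rows '[{"xyz": [0,0,0],"turn": [0,0,0.02],"grip": 0.3},{"xyz": [0,0,0],"turn": [0,0,0.04],"grip": 0.3}]'

```text
clock: 25.67
tcp_pos: [0.546, -0.0979, 0.1026]
orientation: [0.0, 0.693, 0.721, -0.001]
wrist_force: [-5.0, -2.1, -3.0]
finger_gap: 0.0387
grip_force: 61.9
```

```bash
python3 r.py; python3 -c "
from h import *
st()"
```

```text
t25.67 psi 1.609 Tz 0.325 tau6 0.049
t25.67 tcp [ 0.546  -0.0979  0.1026] psi 1.609 j6 1.211 F [-5.  -2.1 -3. ] T [-0.395  0.839  0.325] gap 0.0387 gf 62 tilt [-0.001 -0.001 -1.   ]
```

Call:
apply_moves --rows '[{"xyz": [0,0,0],"turn": [0,0,0.02],"grip": 0.3},{"xyz": [0,0,0],"turn": [0,0,0.04],"grip": 0.3},{"xyz": [0,0,0],"turn": [0,0,0.06],"grip": 0.3},{"xyz": [0,0,0],"turn": [0,0,0.08],"grip": 0.3},{"xyz": [0,0,0],"turn": [0,0,0.1],"grip": 0.3}]'

```text
clock: 26.08
tcp_pos: [0.5462, -0.0979, 0.1026]
orientation: [0.0, 0.729, 0.685, -0.001]
wrist_force: [-5.1, -2.0, -1.5]
finger_gap: 0.0385
grip_force: 61.9
```

```bash
python3 r.py
```

```text
t26.08 psi 1.509 Tz 0.392 tau6 0.091
```

Call:
apply_moves --rows '[{"xyz": [0,0,0],"turn": [0,0,0.02],"grip": 0.3},{"xyz": [0,0,0],"turn": [0,0,0.04],"grip": 0.3},{"xyz": [0,0,0],"turn": [0,0,0.06],"grip": 0.3},{"xyz": [0,0,0],"turn": [0,0,0.08],"grip": 0.3},{"xyz": [0,0,0],"turn": [0,0,0.1],"grip": 0.3}]'

```text
clock: 26.5
tcp_pos: [0.5464, -0.098, 0.1025]
orientation: [0.001, 0.762, 0.648, -0.0]
wrist_force: [-5.2, -2.4, -0.7]
finger_gap: 0.0386
grip_force: 62.0
```

```bash
python3 r.py
```

```text
t26.50 psi 1.409 Tz 0.386 tau6 0.136
```

Call:
apply_moves --rows '[{"xyz": [0,0,0],"turn": [0,0,0.02],"grip": 0.3},{"xyz": [0,0,0],"turn": [0,0,0.04],"grip": 0.3},{"xyz": [0,0,0],"turn": [0,0,0.06],"grip": 0.3}]'

```text
clock: 26.75
tcp_pos: [0.5465, -0.098, 0.1025]
orientation: [0.001, 0.781, 0.625, -0.0]
wrist_force: [-4.3, -2.6, 0.8]
finger_gap: 0.0385
grip_force: 62.1
```

```bash
python3 r.py
```

```text
t26.75 psi 1.349 Tz 0.434 tau6 0.160
```

Call:
apply_moves --rows '[{"xyz": [0,0,0],"turn": [0,0,0.02],"grip": 0.3},{"xyz": [0,0,0],"turn": [0,0,0.04],"grip": 0.3}]'

```text
clock: 26.92
tcp_pos: [0.5466, -0.098, 0.1025]
orientation: [0.001, 0.793, 0.609, -0.0]
wrist_force: [-5.2, -2.1, 0.1]
finger_gap: 0.0383
grip_force: 62.2
```

```bash
python3 r.py
```

```text
t26.92 psi 1.309 Tz 0.389 tau6 0.179
```

Call:
apply_moves --rows '[{"xyz": [0,0,0],"turn": [0,0,0.01],"grip": 0.3},{"xyz": [0,0,0],"turn": [0,0,0.01],"grip": 0.3},{"xyz": [0,0,0],"turn": [0,0,0.01],"grip": 0.72},{"xyz": [0,0,0],"turn": [0,0,0.01],"grip": 0.72},{"xyz": [0,0,-20],"turn": [0,0,0],"grip": 0.72},{"xyz": [0,0,-55],"turn": [0,0,-0.1],"grip": 0.72},{"xyz": [3,20,-68],"turn": [0,0,-0.2],"grip": 0.72},{"xyz": [15,94,-68],"turn": [0,0,-0.6],"grip": 0.72},{"xyz": [15,94,-68],"turn": [0,0,-0.6],"grip": 0.72},{"xyz": [15,94,-68],"turn": [0,0,-0.6],"grip": 0.72},{"xyz": [15,94,-68],"turn": [0,0,-0.6],"grip": 0.72},{"xyz": [15,94,-68],"turn": [0,0,-0.6],"grip": 0.72}]'

```text
clock: 27.92
tcp_pos: [0.6426, -0.1072, 0.1696]
orientation: [0.001, 0.577, 0.817, 0.001]
wrist_force: [0.1, 0.2, -0.2]
finger_gap: 0.0613
grip_force: 0.0
```

```bash
python3 -c "
from h import *
c=shot('wrist','w3.png');st((.6413,-.1081,.102),2.0)"
```

```text
t27.97 tcp [ 0.6421 -0.1072  0.1698] psi 1.910 j6 0.943 F [-0.5 -0.  -0.1] T [0.014 0.013 0.003] gap 0.0616 gf 0 tilt [ 0.002  0.    -1.   ]
shift mm [-0.5 -1.2 67.8] turn -0.09
```

View pics/w3.png

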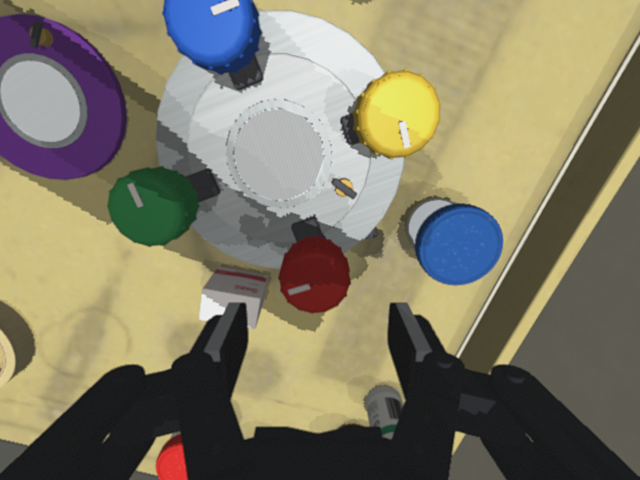

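Call:
apply_moves --rows '[{"xyz": [0,-1,35],"turn": [0,0,0],"grip": 0.72},{"xyz": [0,-1,67.5],"turn": [0,0,0],"grip": 0.72},{"xyz": [0,-1,67.5],"turn": [0,0,0],"grip": 0.72},{"xyz": [0,-1,67.5],"turn": [0,0,0],"grip": 0.3},{"xyz": [0,-1,67.5],"turn": [0,0,0],"grip": 0.3},{"xyz": [0,-1,67.5],"turn": [0,0,0],"grip": 0.3},{"xyz": [0,-1,67.5],"turn": [0,0,0],"grip": 0.3},{"xyz": [0,-1,67.5],"turn": [0,0,0.01],"grip": 0.3}]'

```text
clock: 28.63
tcp_pos: [0.641, -0.1076, 0.1039]
orientation: [0.001, 0.581, 0.814, 0.001]
wrist_force: [-0.0, 2.5, 3.1]
finger_gap: 0.0383
grip_force: 62.2
```

```bash
python3 r.py
```

```text
t28.63 psi 1.901 Tz 0.408 tau6 0.262
```

Call:
apply_moves --rows '[{"xyz": [0,0,0],"turn": [0,0,0.015],"grip": 0.3}]'

```text
clock: 28.72
tcp_pos: [0.6411, -0.1076, 0.1039]
orientation: [0.001, 0.588, 0.809, 0.001]
wrist_force: [0.6, 3.5, 4.9]
finger_gap: 0.0383
grip_force: 62.4
```

```bash
python3 r.py
```

```text
t28.72 psi 1.885 Tz 0.446 tau6 0.184
```

Call:
apply_moves --rows '[{"xyz": [0,0,0],"turn": [0,0,0.015],"grip": 0.3}]'

```text
clock: 28.8
tcp_pos: [0.6411, -0.1075, 0.1039]
orientation: [0.001, 0.594, 0.805, 0.001]
wrist_force: [0.1, 2.6, 5.8]
finger_gap: 0.0386
grip_force: 62.5
```

```bash
python3 r.py
```

```text
t28.80 psi 1.870 Tz 0.403 tau6 0.239
```

Call:
apply_moves --rows '[{"xyz": [0,0,0],"turn": [0,0,0],"grip": 0.3},{"xyz": [0,0,0],"turn": [0,0,0],"grip": 0.72},{"xyz": [0,0,0],"turn": [0,0,0],"grip": 0.72},{"xyz": [0,0,-20],"turn": [0,0,0],"grip": 0.72},{"xyz": [0,0,-55],"turn": [0,0,0],"grip": 0.72},{"xyz": [0,0,-95],"turn": [0,0,0],"grip": 0.72},{"xyz": [0,0,-110],"turn": [0,0,0],"grip": 0.72},{"xyz": [0,0,-110],"turn": [0,0,0],"grip": 0.72}]'

```text
clock: 29.47
tcp_pos: [0.6426, -0.109, 0.2176]
orientation: [0.005, 0.594, 0.804, 0.001]
wrist_force: [0.7, 0.1, -0.1]
finger_gap: 0.0613
grip_force: 0.0
```

```bash
python3 -c "
from h import *
st();print(ticket.hand_in())"
```

```text
t29.47 tcp [ 0.6426 -0.109   0.2176] psi 1.869 j6 0.981 F [ 0.7  0.1 -0.1] T [ 0.03  -0.047 -0.019] gap 0.0613 gf 0 tilt [ 0.009 -0.003 -1.   ]
the job is handed in; nothing more can be done
None
```

All four knobs were tightened crosswise in two passes to an estimated 0.44–0.47 N m, red being given about 0.04 rad more in a final check; the arm is clear, the cup and carton looked undisturbed in the last picture (the bottle was out of view), and the job was handed in at about 29.5 s, with no verdict shown.

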